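# Third hand: hold a coaxial socket home in a filter wall

### The job

Be my third hand: pick up the larger of the two loose capped coaxial sockets and push its tail into the empty middle port of the cavity filter, against the sprung contact behind the hole, until the square flange sits flush on the wall with its edges level. Keep it pressed home with a steady push of about 16 N (not under 10 or over 24), and finish still gripping and pushing, so that I can spin the ring nut on from inside. Do not ram it, and leave the other loose things where they lie.

Things in the scene. Friction and masses are not known exactly. Their poses are not given: they have to be found in the camera images.
- socket: the larger loose coaxial socket, 0.13 kg, lying level. Along its x: black round dust cap (x -38 to -8 mm), square metal flange 36 x 36 mm, 4 mm thick (x -4 to 0), round tail 16 mm in diameter (0 to 10 mm, the last 4 tapering to 10 mm), 6 mm thick pin (10 to 14 mm). Origin: on the axis, on the flange's rear face, which seats; x points along the tail, z up as it lies, axis 18 mm above the table
- cap (a point): the place to grip the big socket: on its axis, mid-length of the round dust cap, 36 mm in diameter and 30 mm long, at x = -23 mm in the socket's frame (same axes). The cap is screwed tight and does not come off
- small_socket: the other loose socket, same shape at 0.7 of the size (25 mm flange and cap): not the one wanted. Origin and axes likewise, axis 12.6 mm above the table. The two sockets may lie in either one's place
- filter: aluminium cavity filter, cover off, fixed: open-topped box 105 mm deep (x), 200 wide (y), bolted on a plywood board 150 x 250 x 12 mm; rim 72 mm above the table. Its 6 mm front wall faces -x, to the robot, with three ports 66 mm apart; the outer two already hold capped sockets like the big one, the middle is an empty hole. Origin: centre of the board's underside, z up
- port (a point): centre of the empty middle hole at the wall's outer face: 20 mm in diameter (2 mm to spare round the tail), 46 mm above the table. Axes as the filter's: x points straight in through the hole. A seated socket has its origin here and its x along this x. The board juts out 15 mm in front of the wall
- contact (a joint): sprung contact in the hole's axis, its 10 mm brass head 7 mm behind the wall's outer face; 0 when free, grows as pressed (max 0.009 m). The pin meets it with the flange 7 mm off the wall; it pushes back 3 N there, 6.5 N at 0.007 m (flush), and thrusts out a socket let go. The 10 to 24 N is the socket's whole push on the filter, contact and wall together
- test_set: tall radio test set, fixed, at the right of the work, leaning back on its carrying handle: reaches 0.22 m to either side of its origin, 0.27 m in front of it (toward the robot), about 0.35 m high. Keep the arm off it: pass over at 0.45 m or more
- ring_nut: steel ring nut, 29 mm across, 5 mm high, lying on the table; for the person's use. Origin: centre of its underside
- cover: the filter's aluminium cover plate, 200 x 105 x 4 mm, with three tuning screws standing on it, lying at the left. Origin: centre of its underside
- screwdriver: green-handled screwdriver, 165 mm long, near the table's front edge. Origin: centre of its underside
- pliers: long-nose pliers, 141 mm long, near the front edge. Origin: centre of the underside
- screw_tin: round tin, 62 mm across, 23 mm high, near the front edge. Origin: centre of its underside
- hex_keys: folding hex-key set, 92 x 24 x 19 mm, near the front edge. Origin: centre of its underside

How it is judged (in metres and radians):
On the way, in this order (a step that is already met when the one before it is completed fails the run):
1. the big socket is lifted in the fingers (height (world z) of socket above 0.035 m and contact force between the fingers and socket above 2 N and value of joint contact below 0.0005 m), for 0.1 s.
2. its tail is in the middle port and presses the sprung contact (value of joint contact above 0.0025 m and x of socket in the frame of port above -0.0065 m and y of socket in the frame of port between -0.004 and 0.004 m and z of socket in the frame of port between -0.004 and 0.004 m), for 0.1 s.
At the end, for the whole second after the job is handed in: big socket still gripped, at rest; flange flush (2 mm) on the wall at the middle port, axis within 3 mm of the hole's and 0.07 rad of square, edges level within 0.14 rad; contact pressed in over 5 mm; socket pushing on the filter with a steady 10 to 24 N (x of socket in the frame of port between -0.002 and 0.002 m and y of socket in the frame of port between -0.003 and 0.003 m and z of socket in the frame of port between -0.003 and 0.003 m and angle between the x axis of socket and the x axis of filter, either way round below 0.07 rad and (angle between the z axis of socket and the z axis of filter, either way round below 0.14 rad or angle between the y axis of socket and the z axis of filter, either way round below 0.14 rad) and value of joint contact above 0.005 m and contact force between socket and filter between 10 and 24 N and contact force between the fingers and socket above 5 N and linear speed of socket below 0.01 m/s); the arm keeps its last pose, push and grip.
It fails at once if the socket is rammed into the filter (over 45 N) (contact force between socket and filter above 45 N).
It fails at once if another loose thing is shoved more than 30 mm (distance of any of small_socket, ring_nut, cover, screwdriver, pliers, screw_tin, hex_keys from where it was at the start of the episode above 0.03 m).
It also fails if it takes over 58 s, if anything falls off the work surface, if the arm or the gripper's body presses on something with over 40 N, if the wrist force passes 120 N, or if a joint passes its speed limit or range.

### The arm

A 6-joint arm with a two-finger parallel gripper is mounted at the origin on a cart in front of the work surface, level with it; the furniture and walls round the work are solid. World frame = base frame: x ahead of the robot, y to its left, z up, the work surface at z = 0. Lengths are in mm, angles in rad, forces in N, time in s.
With the tool pointing down it reaches from about 300 to 775 mm from the base axis. Payload 14.6 kg.
Tool frame: the origin (TCP) lies at the centre of the arm's flange, where the gripper is bolted on; the fingertips stand 173 mm ahead of it and the grasp point (between the pads) lies 155 mm ahead of it; z points along the fingers, y is the line along which they close (so a half turn about z gives the same grasp; the last joint's range is limited). The gripper opens to 85 mm and grips with 20 to 120 N. Pads are 22 mm wide; open, the fingers measure 114 mm over their backs; the gripper's body (76 mm by 85 mm) begins 54 mm behind the grasp point. The pads swing forward as they close: fully open they stand 13 mm farther back than shut.
Start: joints at [-0.067, 0.3, 1.521, -0, 1.321, -0.067], TCP at [549.992, -0.002, 404.681] pointing down, gripper open.
Joint ranges: [-3.03, 3.03], [-0.79, 2.21], [0.23, 2.52], [-1.04, 4.18], [0, 3.07], [-2.55, 2.55]. Speed limits (rad/s): [2.22, 2.22, 2.57, 3.14, 3.14, 3.14].

### API

Orientations are given as a unit quaternion [w, x, y, z].
In Python, from rig import bot, eyes gives the robot as it stands. Calls block until the motion is done:
- bot.move_to(position, orientation): joint-space move of the TCP to a pose.
- bot.servo_line(position, attitude=None, speed=150, until_force=None): straight line of the TCP; attitude=None keeps the orientation; speed is the mean speed in mm/s. With until_force (N) it stops when the force on the tool has changed by that much, and returns True; else False.
- bot.move_joints(angles): joint-space move.
- bot.move_gripper(opening, grip_force=None): finger opening in mm; grip_force is the grip in N (None keeps the last); returns when the fingers have stopped.
- bot.dwell(seconds).
- bot.ik(position, orientation): joint angles nearest the present ones, or None.
- eyes.read_camera(name): name is "scene" or "side" or "wrist"; returns a dict with "image" (384x512x3 uint8, blue, green, red), "depth" (384x512 float32, mm along the optical axis (not along the pixel's ray), 0 where there is no reading), "fovy" (degrees; the focal length in pixels is half the picture's height over the tangent of half this angle, whatever the lens; pixels are square), "cx", "cy" (the principal point, pixels), "eye" and "attitude" of the camera in the world; the wrist camera has in their place "mount" (4x4, takes a point from camera to tool coordinates, whose origin is the TCP and whose axes are the flange's). Camera axes: x right, y down, z forward; pixel columns grow to the right and rows downward; lengths in mm; the calibration is good to about 2 mm. A picture is of the moment at which its call begins: read the wrist's pose just before it.
A pose or a line that the arm cannot do raises bot.MotionError and nothing moves.
- bot.finish_job(): hands the job in; it is judged then, once.
Trained networks look in the newest picture that a camera, given by its name, has taken for a name from the list of things; names that differ only in an ending like _2 or _b are one class to them, and where a whole thing is asked for, a point or a joint stands for the part that bears it (a point fixed in the world has none). Each returns a list of dicts, best first, with "p" (0 to 1); they miss things now and then, are a little off and sometimes report something else, mostly with a low value. They report only what shows in the picture. A call takes as long as a camera call.
- eyes.look_for(camera, target): "pixel" ([row, column] in pixels, amid what is visible of it).
- eyes.trace(camera, target): "pixels" (384x512 bool, what is visible of it) and "pixel" ([row, column] in pixels, amid what is visible of it).
Readings, each from a call of its own:
- bot.read_clock(): time.
- bot.read_joint_positions(): joint angles.
- bot.read_qvel(): joint speeds.
- bot.read_effort(): joint torques, N m.
- bot.read_ee_pos(): TCP position.
- bot.read_tool_rot(): TCP orientation.
- bot.read_ft_force(): force on the tool from outside, world axes, zero at the start.
- bot.read_moment(): the same for the moment, N m.
- bot.read_grip_width(): finger opening in mm.
- bot.read_grip_force(): force on a finger pad.
Only numpy, scipy, OpenCV 4.12 (cv2) and the standard library are available. Lean on these libraries where they do the work, as an engineer would, in place of code of your own. Each camera call takes 0.05 s, during which the arm holds its last target. There are 200 camera calls.

## Working session

There is one attempt and no reset: what is moved stays moved. The work goes in short steps, each a Python script; the robot and the scene stay as the last script left them, time stands still between calls to the robot, and variables do not carry over. Pictures are saved under pics/ and viewed, at most 10 in all, crops included, and the job is handed in when it is done.

```bash
ls; mkdir -p pics; cat > h.py <<'E'
import numpy as np, cv2
from rig import bot, eyes
from scipy.spatial.transform import Rotation as R
def rot(q): return R.from_quat([q[1],q[2],q[3],q[0]])
def quat(r): x=r.as_quat(); return [x[3],x[0],x[1],x[2]]
def snap(n):
    p=np.array(bot.read_ee_pos()); q=bot.read_tool_rot()
    c=eyes.read_camera(n)
    f=c["image"].shape[0]/2/np.tan(np.radians(c["fovy"])/2)
    if n=="wrist":
        M=np.array(c["mount"]); A=rot(q).as_matrix()
        c["Rm"]=A@M[:3,:3]; c["o"]=p+A@M[:3,3]
    else:
        a=np.array(c["attitude"]); c["Rm"]=rot(a).as_matrix() if a.shape==(4,) else a
        c["o"]=np.array(c["eye"])
    c["f"]=f; return c
def ray(c,px):
    d=np.array([(px[1]-c["cx"])/c["f"],(px[0]-c["cy"])/c["f"],1.]); return c["Rm"]@d
def atz(c,px,z):
    d=ray(c,px); return c["o"]+d*(z-c["o"][2])/d[2]
def cloud(c,mask):
    r,k=np.nonzero(mask&(c["depth"]>0)); z=c["depth"][r,k]
    P=np.stack([(k-c["cx"])/c["f"]*z,(r-c["cy"])/c["f"]*z,z],1)
    return P@c["Rm"].T+c["o"]
def tri(obs):
    A=np.zeros((3,3));b=np.zeros(3)
    for c,px in obs:
        d=ray(c,px);d/=np.linalg.norm(d);Q=np.eye(3)-np.outer(d,d);A+=Q;b+=Q@c["o"]
    return np.linalg.solve(A,b)
E
python3 - <<'E'
from h import *
ims=[]
for n in ["scene","side","wrist"]:
    c=snap(n); im=c["image"].copy(); print(n,c["o"].round(),c["fovy"],c["cx"],c["cy"])
    for t in ["socket","small_socket","filter","test_set"]:
        for d in eyes.trace(n,t)[:3]:
            P=cloud(c,d["pixels"]); 
            print(n,t,round(d["p"],2),np.round(d["pixel"]),d["pixels"].sum(), np.percentile(P,[3,50,97],axis=0).round().tolist() if len(P) else None)
    cv2.imwrite(f"pics/{n}0.png",im); ims.append(im)
print(bot.read_clock())
E
```

```text
pics
rig.py
scene [ 18. 844. 522.] 54.54716394898599 252.41319216607113 192.6412487739528
scene socket 0.83 [258. 216.] 355 [[422.0, 309.0, 7.0], [437.0, 331.0, 28.0], [466.0, 346.0, 37.0]]
scene small_socket 0.64 [220. 261.] 120 [[443.0, 93.0, -1.0], [457.0, 129.0, 17.0], [480.0, 139.0, 26.0]]
scene filter 0.77 [210. 172.] 4228 [[574.0, 139.0, 4.0], [633.0, 268.0, 47.0], [721.0, 356.0, 72.0]]
side [ 585. 1215.  867.] 42.008138129463234 258.90701958815606 196.633055266583
side socket 0.64 [255. 296.] 274 [[426.0, 311.0, 8.0], [448.0, 333.0, 29.0], [469.0, 348.0, 38.0]]
side small_socket 0.47 [156. 306.] 208 [[316.0, -169.0, 2.0], [353.0, -141.0, 16.0], [389.0, -116.0, 22.0]]
side filter 0.72 [239. 211.] 4742 [[581.0, 137.0, 4.0], [658.0, 270.0, 40.0], [738.0, 359.0, 73.0]]
wrist [551.  80. 373.] 70.63942893056065 253.64336972081517 187.29028883158375
wrist small_socket 0.94 [ 62. 175.] 630 [[448.0, 111.0, 9.0], [464.0, 124.0, 22.0], [478.0, 137.0, 25.0]]
wrist filter 0.88 [ 37. 341.] 10067 [[575.0, 111.0, 10.0], [651.0, 144.0, 18.0], [721.0, 183.0, 72.0]]
0.75
```

View pics/scene0.png

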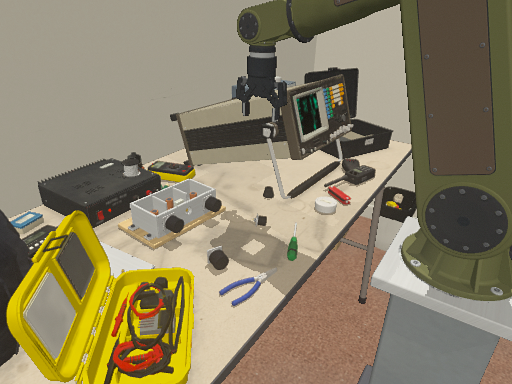

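View pics/wrist0.png

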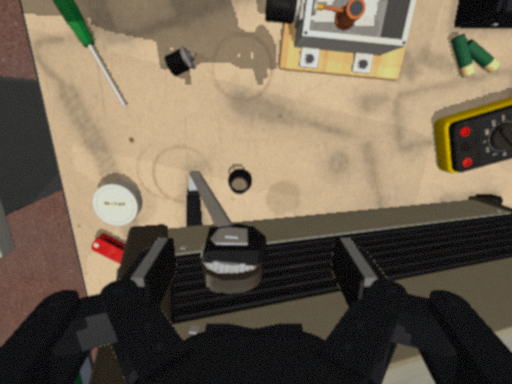

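```bash
cat > look.py <<'E'
from h import *
def report(tag):
    c=snap("wrist"); cv2.imwrite(f"pics/{tag}.png",c["image"])
    np.savez(f"{tag}.npz",**{k:c[k] for k in ["Rm","o","f","cx","cy","depth","image"]})
    for t in ["socket","small_socket","filter"]:
        ds=eyes.trace("wrist",t)[:2]
        for i,d in enumerate(ds):
            P=cloud(c,d["pixels"])
            print(t,round(d["p"],2),np.round(d["pixel"],1),d["pixels"].sum(), np.percentile(P,[3,50,97],axis=0).round(1).tolist() if len(P) else None)
            np.save(f"{tag}_{t}{i}.npy",d["pixels"])
    return c
E
python3 - <<'E'
from look import *
q=bot.read_tool_rot(); print(q)
bot.servo_line([500,120,480],speed=250)
bot.move_to([520,215,400],q)
report("w1")
bot.servo_line([480,240,360],speed=250)
report("w2")
print(bot.read_clock(), bot.read_ft_force(), bot.read_joint_positions())
E
```

```text
[-9.79750310e-06  7.07120716e-01  7.07092846e-01 -4.61156176e-06]
socket 0.62 [ 72.7 191. ] 1314 [[427.2, 306.0, 16.1], [448.8, 323.2, 32.3], [470.1, 342.6, 36.4]]
small_socket 0.91 [224.6 211.2] 422 [[446.8, 114.6, 3.8], [462.7, 129.1, 21.4], [477.3, 139.6, 25.2]]
filter 0.97 [133.9 363.5] 24565 [[580.0, 139.2, 10.7], [659.1, 255.0, 38.9], [714.4, 352.5, 71.9]]
socket 0.87 [ 97.7 220.1] 1434 [[425.9, 308.2, 19.4], [446.9, 324.4, 32.8], [469.2, 343.2, 36.2]]
small_socket 0.68 [255.5 240.2] 552 [[445.2, 102.8, -1.0], [462.3, 129.5, 20.3], [477.7, 140.0, 25.3]]
small_socket 0.44 [ 73.  122.8] 2266 [[330.6, 278.2, 3.6], [341.3, 349.5, 8.3], [382.9, 400.8, 10.3]]
filter 0.76 [161.4 415.5] 29916 [[577.1, 140.1, 10.8], [662.2, 258.4, 43.4], [714.4, 352.3, 71.9]]
filter 0.6 [ 96.6 221.2] 1477 [[426.3, 307.2, 4.4], [447.4, 324.4, 32.6], [469.6, 344.3, 36.2]]
2.8667 [-0.30287052  1.04838084  0.09724475] [ 3.94156542e-01  3.10662199e-01  1.61231830e+00 -7.68110913e-05
  1.21685424e+00  3.95138826e-01]
```

```bash
python3 - <<'E'
import cv2,numpy as np
a=cv2.imread("pics/w1.png"); b=cv2.imread("pics/w2.png")
cv2.imwrite("pics/w12.png",np.hstack([cv2.resize(a[40:240,130:330],(400,400),interpolation=3)[:],cv2.resize(b[50:150,170:270],(400,400),interpolation=3)]))
E
```

```text
(no output)
```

View pics/w12.png

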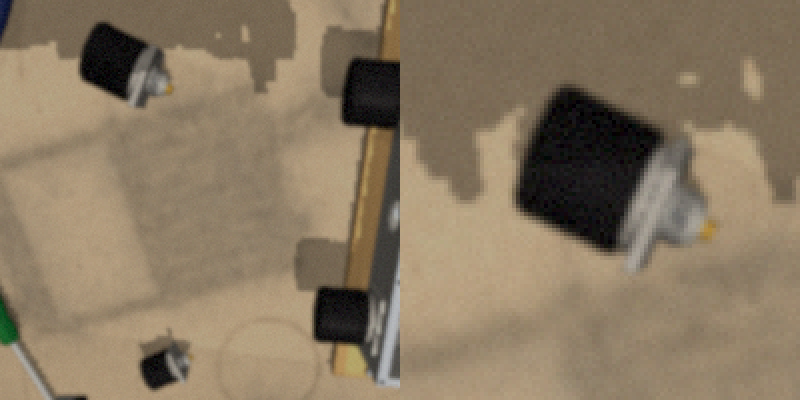

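View pics/w2.png

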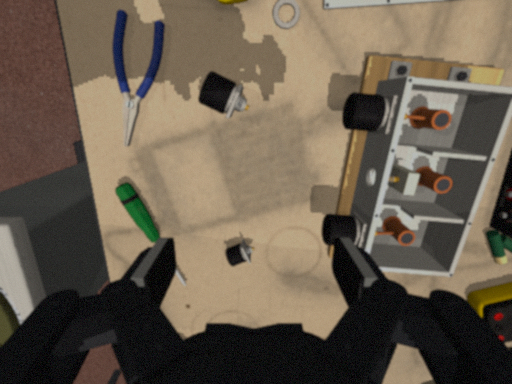

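```bash
cat > fit.py <<'E'
from h import *
from scipy.optimize import least_squares
def rim(c,roi=None):
    P=cloud(c,np.ones(c["depth"].shape,bool))
    P=P[(abs(P[:,2]-72)<3)&(P[:,0]>540)&(P[:,0]<760)&(P[:,1]>110)&(P[:,1]<400)]
    return P
def sock(c,m):
    P=cloud(c,cv2.dilate(m.astype(np.uint8),np.ones((3,3)))>0); return P
if __name__=="__main__":
  for tag,k in [("w1","socket0"),("w2","socket0")]:
    c=dict(np.load(tag+".npz")); P=rim(c)
    (cx,cy),s,a=cv2.minAreaRect(P[:,:2].astype(np.float32)); print(tag,"rim",len(P),np.median(P[:,2]),cx,cy,s,a)
    m=np.load(f"{tag}_{k}.npy"); S=sock(c,m)
    im=c["image"]; r,kk=np.nonzero((cv2.dilate(m.astype(np.uint8),np.ones((3,3)))>0)&(c["depth"]>0))
    dark=im[r,kk].max(1)<60
    C=S[dark&(S[:,2]>22)]
    def res(v):  # cylinder r18, axis at z=18+v2
        n=np.array([-np.sin(v[1]),np.cos(v[1])]); d=C[:,:2]@n-v[0]
        return np.hypot(d,C[:,2]-v[2])-18
    y0=np.median(C[:,:2],0)
    a0=-0.4; s=least_squares(res,[y0@[-np.sin(a0),np.cos(a0)],a0,18],loss="soft_l1")
    yaw=s.x[1]; u=np.array([np.cos(yaw),np.sin(yaw)]); n=np.array([-u[1],u[0]])
    t=C[:,:2]@u; lo,hi=np.percentile(t,[2,98])
    A=S[S[:,2]>4]; print("yaw",yaw,"axis z",s.x[2],"rms",np.sqrt((s.fun**2).mean()),len(C),"len",lo,hi,"all",np.percentile(A[:,:2]@u,[1,99]),
      "cap",u*(lo+hi)/2+n*s.x[0], "off n",s.x[0])
E
python3 fit.py
```

```text
w1 rim 3298 71.3514922985604 659.81396484375 235.22256469726562 (200.4268341064453, 106.54061126708984) 84.81578826904297
yaw -0.445202589918743 axis z 17.510686306391626 rms 0.7989086543550983 785 len 244.19213154079685 272.0422250761982 all [243.12824627 291.98063365] cap [441.86005186 326.65715449] off n 485.0986747781988
w2 rim 3738 71.33737537557565 659.9523315429688 235.26853942871094 (200.4145050048828, 106.97298431396484) 85.0454330444336
yaw -0.44556085711808124 axis z 17.45048968565065 rms 0.6168895916595915 901 len 243.96334552504328 270.94823331035946 all [242.68251312 291.33169726] cap [441.45148291 326.93304153] off n 485.2639919773336
```

```bash
python3 - <<'E'
from look import *
yaw=-0.445; u=np.array([np.cos(yaw),np.sin(yaw)]); n=np.array([-u[1],u[0]])
g=u*257.8+n*485.2; print("grasp",g)
q=quat(R.from_euler("z",yaw)*R.from_euler("x",np.pi))
bot.move_gripper(62,80)
bot.move_to([*g,300],q)
print(bot.read_joint_positions())
print("hit",bot.servo_line([*g,177],speed=80,until_force=12))
f0=np.array(bot.read_ft_force())
bot.move_gripper(20,80)
print("w",bot.read_grip_width(),bot.read_grip_force(),bot.read_ee_pos(),f0,bot.read_ft_force())
bot.servo_line([*g,330],speed=100)
print("w",bot.read_grip_width(),bot.read_grip_force(),bot.read_ft_force())
yf=np.radians(-5.0); x=np.array([np.cos(yf),np.sin(yf)])
qf=quat(R.from_euler("z",yf)*R.from_euler("x",np.pi))
port=np.array([659.9,235.25])-53*x
bot.move_to([*(port-120*x),330],qf)
report("w3"); print(bot.read_clock(),port,bot.read_ee_pos())
E
```

```text
grasp [441.55119306 326.97465331]Traceback (most recent call last):
  File "<stdin>", line 6, in <module>
host.MotionError: the arm cannot take that pose within its joint ranges
```

```bash
python3 - <<'E'
from look import *
from fit import rim
yf=np.radians(-5.0); x=np.array([np.cos(yf),np.sin(yf)])
qf=quat(R.from_euler("z",yf+np.pi)*R.from_euler("x",np.pi))
ok=False
for d,z in [(45,380),(30,380),(15,400),(0,380),(-20,380)]:
    p=[*(np.array([659.9,235.25])+d*x),z]
    if bot.ik(p,qf) is not None: bot.move_to(p,qf); print("at",d,z); break
c=report("w3"); P=rim(c)
print(len(P),np.median(P[:,2]),cv2.minAreaRect(P[:,:2].astype(np.float32)),bot.read_joint_positions(),bot.read_clock())
E
```

```text
at 45 380
filter 0.89 [127.6 250.5] 27219 [[580.1, 137.7, 10.9], [651.3, 235.7, 27.9], [734.8, 333.6, 72.0]]
3681 71.44173240424573 ((660.4461669921875, 235.30435180664062), (200.4497528076172, 105.43211364746094), 84.95477294921875) [ 2.68095947e-01  7.75928286e-01  8.65243860e-01  8.64809850e-06
  1.50013393e+00 -1.21525671e+00] 4.8667
```

View pics/w3.png

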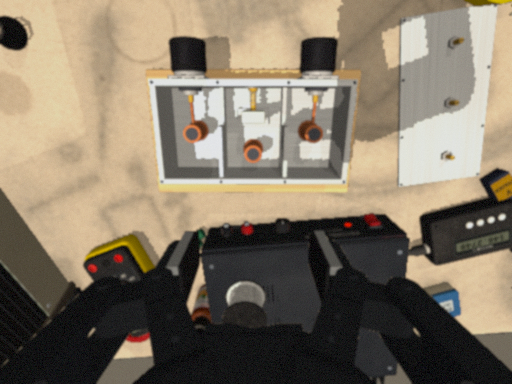

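```bash
python3 - <<'E'
from look import *
yaw=-0.445; u=np.array([np.cos(yaw),np.sin(yaw)]); n=np.array([-u[1],u[0]])
g=u*257.8+n*485.2; print("grasp",g)
q=quat(R.from_euler("z",yaw+np.pi)*R.from_euler("x",np.pi))
bot.move_gripper(62,80)
bot.move_to([*g,300],q)
print("hit",bot.servo_line([*g,177],speed=80,until_force=12))
f0=np.array(bot.read_ft_force())
bot.move_gripper(20,80)
print("w",bot.read_grip_width(),bot.read_grip_force(),bot.read_ee_pos(),f0,bot.read_ft_force())
bot.servo_line([*g,330],speed=100)
print("w",bot.read_grip_width(),bot.read_grip_force(),bot.read_ft_force())
yf=np.radians(-5.03); x=np.array([np.cos(yf),np.sin(yf)])
qf=quat(R.from_euler("z",yf+np.pi)*R.from_euler("x",np.pi))
port=np.array([660.2,235.3])-52.8*x
bot.move_to([*(port-120*x),330],qf)
report("w4"); print(bot.read_clock(),port,bot.read_ee_pos())
c=snap("side"); 
for d in eyes.trace("side","socket")[:2]: print(d["p"],d["pixel"],np.percentile(cloud(c,d["pixels"]),[3,50,97],axis=0).round(1).tolist())
r=[int(v) for v in eyes.look_for("side","socket")[0]["pixel"]]
np.savez("s4.npz",im=c["image"]); s=c["image"]
w=cv2.imread("pics/w4.png")
r0=min(max(r[0]-60,0),264);c0=min(max(r[1]-60,0),392)
cv2.imwrite("pics/c4.png",np.hstack([cv2.resize(w,(480,360)),cv2.resize(s[r0:r0+120,c0:c0+100],(300,360),interpolation=3)]))
E
```

```text
grasp [441.55119306 326.97465331]
hit False
w 33.681514865765294 79.08258497714996 [441.70316956 327.08841196 177.65188625] [0.08218004 0.21049763 0.59302232] [-1.18933946 -0.70684875  5.57948175]
w 33.72739917467396 79.46190297603607 [-0.18558503  0.31324501 -1.54866435]
socket 0.82 [265.7 254.4] 6269 [[472.2, 234.6, 158.6], [486.2, 251.7, 184.1], [510.3, 267.2, 187.9]]
small_socket 0.6 [160.7 132.1] 737 [[445.6, 116.2, 7.0], [459.5, 129.6, 21.9], [476.8, 139.5, 25.2]]
filter 0.57 [313.3 247.9] 2774 [[563.0, 125.8, 6.0], [637.6, 234.2, 17.4], [683.9, 356.6, 71.8]]
filter 0.23 [ 24.5 161.1] 2352 [[322.5, 93.8, 8.6], [339.0, 179.2, 16.5], [374.8, 218.3, 20.9]]
10.7083 [607.60333666 239.9293634 ] [487.65200504 251.23424762 329.92627571]
0.72 [259.1, 340.4] [[331.4, 293.9, 4.9], [341.3, 344.2, 10.2], [381.0, 400.1, 13.5]]
0.63 [187.3, 269.8] [[494.0, 35.6, 5.2], [509.0, 258.1, 177.0], [520.0, 268.9, 187.1]]
```

View pics/c4.png

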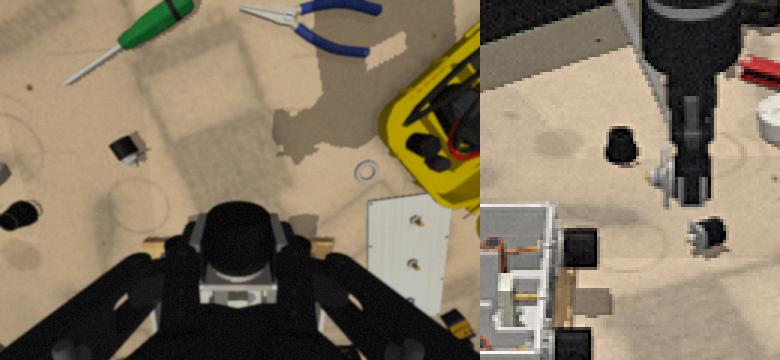

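```bash
cat > hand.py <<'E'
from h import *
from scipy.optimize import least_squares
def hand(c,m,p,yf):
    P=cloud(c,m); x=np.array([np.cos(yf),np.sin(yf),0]); y=np.array([-x[1],x[0],0])
    Q=np.stack([(P-p)@x,(P-p)@y,P[:,2]-p[2]],1)   # x along filter, y lateral, z rel TCP
    C=Q[(Q[:,0]>-18)&(Q[:,0]<10)&(Q[:,2]>-155)&(abs(Q[:,1])<16)]
    def res(v):
        d=C[:,1]-v[0]-v[1]*C[:,0]; e=C[:,2]-v[2]-v[3]*C[:,0]; return np.hypot(d,e)-18
    s=least_squares(res,[0,0,-160,0],loss="soft_l1")
    print("y,yaw,z,pitch",s.x.round(4),"rms",np.sqrt((s.fun**2).mean()),len(C))
    top=Q[(abs(Q[:,1])<10)]; print("x rear pct",np.percentile(top[:,0],[1,3,10,50,99]).round(1))
    B=top[(top[:,2]<-148)&(top[:,2]>-175)]; print("rear face x",np.percentile(B[:,0],[10,50,90]).round(1),len(B))
    F=Q[(Q[:,0]>12)&(Q[:,0]<30)]; 
    if len(F): print("flange",np.percentile(F,[5,50,95],axis=0).round(1).tolist(),len(F))
    return s.x
if __name__=="__main__":
    c=dict(np.load("w4.npz")); hand(c,np.load("w4_socket0.npy"),np.array([487.652,251.234,329.926]),np.radians(-5.03))
E
python3 hand.py
```

```text
y,yaw,z,pitch [ 3.303000e-01 -1.020000e-02 -1.606301e+02  7.310000e-02] rms 2.1363514483869652 3372
x rear pct [-15.2 -15.  -14.7  -3.6  23.5]
rear face x [-15.1 -14.7 -14.2] 867
flange [[13.0, -16.2, -153.4], [19.6, 0.6, -144.5], [22.7, 16.6, -142.0]] 1561
```

```bash
sed -i 's/Q\[:,0\]>-18)&(Q\[:,0\]<10)&(Q\[:,2\]>-155)/Q[:,0]>-12.5)\&(Q[:,0]<13)\&(Q[:,2]>-152)/' hand.py; cat >> hand.py <<'E'
    P=cloud(c,np.load("w4_socket0.npy"))-[487.652,251.234,329.926]
    a=np.radians(-5.03); X=P[:,0]*np.cos(a)+P[:,1]*np.sin(a); Y=-P[:,0]*np.sin(a)+P[:,1]*np.cos(a)
    k=(X<-13)&(P[:,2]<-150)&(P[:,2]>-172)&(abs(Y)<12); print("rear slope dx/dz",np.polyfit(P[k,2],X[k],1),"dx/dy",np.polyfit(Y[k],X[k],1))
E
python3 hand.py; python3 -c "
from h import *
print(bot.read_ft_force(),bot.read_moment(),bot.read_ee_pos(),bot.read_clock())"
```

```text
y,yaw,z,pitch [ 3.389000e-01 -1.300000e-02 -1.604627e+02 -6.000000e-04] rms 0.47362916330140875 2747
x rear pct [-15.2 -15.  -14.7  -3.6  23.5]
rear face x [-15.1 -14.7 -14.2] 867
flange [[13.0, -16.2, -153.4], [19.6, 0.6, -144.5], [22.7, 16.6, -142.0]] 1561
rear slope dx/dz [-1.84146940e-03 -1.49729834e+01] dx/dy [ 4.70825009e-03 -1.46783844e+01]
[ 0.0765747   1.1779119  -1.15459307] [-0.04184891  0.03381792 -0.02751037] [487.81256227 250.95812533 330.01621456] 10.8583
```

```bash
cat > ins.py <<'E'
from h import *
yf=np.radians(-5.03); x=np.array([np.cos(yf),np.sin(yf),0]); y=np.array([-x[1],x[0],0])
port=np.append(np.array([660.3,235.3])-52.8*x[:2],205.8)
base=port-0.35*y
def fav(n=8):
    F=[]
    for _ in range(n): F.append(bot.read_ft_force()); bot.dwell(0.02)
    F=np.array(F); return np.array([F.mean(0)@x,F.mean(0)@y,F.mean(0)[2]]), (F@x).std()
def st():
    p=np.array(bot.read_ee_pos())-base; return np.array([p@x,p@y,p[2]]).round(2)
E
python3 - <<'E'
from ins import *
bot.servo_line(base-120*x,speed=100)
bot.servo_line(base-45*x,speed=80)
bot.servo_line(base-34*x,speed=30)
bot.dwell(.3); f0,sd=fav(15); print(st(),f0,sd); np.save("f0.npy",f0)
hit=bot.servo_line(base-21*x,speed=8,until_force=11)
f,sd=fav(); print(hit,st(),f-f0,sd,bot.read_moment(),bot.read_grip_width(),bot.read_clock())
E
```

```text
[-3.401e+01  2.000e-02  3.000e-02] [-0.02119557 -0.03107196 -1.29945616] 0.49397107584856165
True [-23.54   0.11  -1.03] [-6.14284387 -0.13116611  3.43374636] 0.41592503058862534 [0.03654063 0.83160447 0.00828605] 33.6969997316513 15.8167
```

```bash
python3 - <<'E'
from ins import *
f0=np.load("f0.npy")
for _ in range(3): f,sd=fav(); print(st(),(f-f0).round(2),bot.read_moment())
c=snap("side"); s=c["image"]; cv2.imwrite("pics/s5.png",cv2.resize(s[150:270,190:320],(650,600),interpolation=3))
w=snap("wrist"); cv2.imwrite("pics/w5.png",w["image"])
E
```

```text
[-23.54   0.11  -1.05] [-5.88  0.39  3.43] [ 0.06489384  0.77693858 -0.02660981]
[-23.54   0.11  -1.02] [-5.84 -0.04  3.39] [0.13399418 0.84609258 0.05124756]
[-23.53   0.1   -1.04] [-5.88  0.02  3.41] [0.06610612 0.85361057 0.012482  ]
```

View pics/s5.png

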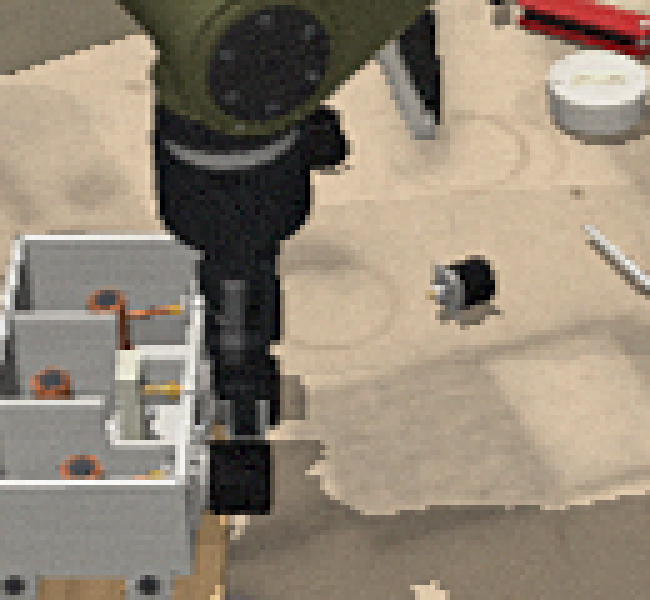

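View pics/w5.png

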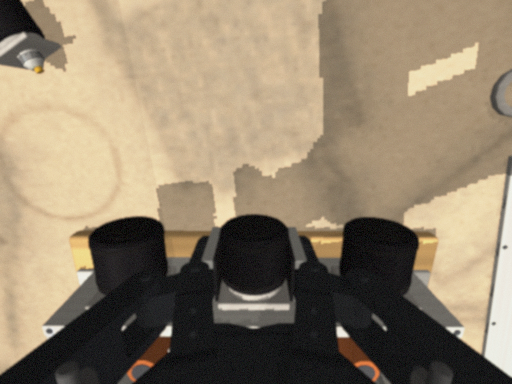

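```bash
cat > caps.py <<'E'
from ins import *
from scipy.optimize import least_squares
def caps():
    c=snap("wrist"); P=cloud(c,c["image"].max(2)<70); o=port.copy(); o[2]=0
    Q=np.stack([(P-o)@x,(P-o)@y,P[:,2]],1)
    for l in (-66,0,66):
        C=Q[(Q[:,0]>-36)&(Q[:,0]<-13)&(abs(Q[:,1]-l)<14)&(Q[:,2]>52)&(Q[:,2]<68)]
        res=lambda v: np.hypot(C[:,1]-v[0]-v[1]*(C[:,0]+23),C[:,2]-v[2]-v[3]*(C[:,0]+23))-18
        s=least_squares(res,[l,0,46,0],loss="soft_l1")
        B=Q[(abs(Q[:,1]-l)<10)&(Q[:,2]<58)&(Q[:,2]>40)&(Q[:,0]<-30)]
        print(l,"y,yaw,z,pitch",s.x.round(3),"rms",np.sqrt((s.fun**2).mean()).round(2),len(C),"rear x",np.percentile(B[:,0],[10,50,90]).round(1),len(B))
E
python3 - <<'E'
from caps import *
caps(); print(rot(bot.read_tool_rot()).as_matrix()[:,2])
c=snap("wrist"); d=c["depth"]; print(d[240,250],d[240,128],d[240,380])
E
```

```text
-66 y,yaw,z,pitch [-6.5651e+01 -6.0000e-03  4.5422e+01 -9.0000e-03] rms 0.51 1776 rear x [-38.8 -38.4 -38. ] 665
0 y,yaw,z,pitch [ 6.7900e-01 -1.1000e-02  4.4468e+01  2.0000e-03] rms 0.49 2277 rear x [-39.8 -39.4 -39. ] 650
66 y,yaw,z,pitch [ 6.6584e+01  1.6000e-02  4.5353e+01 -1.0000e-02] rms 0.52 1828 rear x [-38.5 -38.1 -37.7] 658
[-4.60705861e-03 -8.98641905e-04 -9.99988984e-01]
127.19676 129.92467 130.04718
```

```bash
python3 - <<'E'
from caps import *
f0=np.load("f0.npy"); z=np.array([0,0,1.])
for dx in (-23.4,-23.0,-22.6):
    h=bot.servo_line(base+dx*x-0.2*y+0*z,speed=5,until_force=9); bot.dwell(.2)
    f,sd=fav(); print(dx,h,st(),(f-f0).round(2),np.array(bot.read_moment()).round(2))
    if f[0]-f0[0]<-12: break
caps(); print(bot.read_clock())
E
```

```text
-23.4 False [-2.37e+01 -2.00e-02 -4.60e-01] [-5.7   1.64 -0.26] [0.36 0.94 0.05]
-23.0 False [-2.331e+01 -1.000e-02 -4.600e-01] [-5.7   1.57 -0.39] [0.35 0.92 0.09]
-22.6 False [-2.292e+01 -2.000e-02 -4.600e-01] [-5.57  1.79 -0.06] [0.32 1.03 0.04]
-66 y,yaw,z,pitch [-6.5701e+01 -1.7000e-02  4.5403e+01 -1.0000e-02] rms 0.52 1806 rear x [-38.8 -38.4 -37.9] 646
0 y,yaw,z,pitch [ 5.3100e-01 -6.0000e-03  4.5062e+01 -1.2000e-02] rms 0.48 2287 rear x [-39.3 -38.9 -38.4] 653
66 y,yaw,z,pitch [ 6.6502e+01  4.0000e-03  4.5367e+01 -4.0000e-03] rms 0.52 1873 rear x [-38.5 -38.1 -37.7] 655
18.35
```

```bash
python3 - <<'E'
from caps import *
f0=np.load("f0.npy"); z=np.array([0,0,1.])
dx=-22.6; dz=0.4
for i in range(10):
    dx+=0.25; dz=min(dz+0.08,1.0)
    h=bot.servo_line(base+dx*x-0.2*y+dz*z,speed=4,until_force=9); bot.dwell(.2)
    f,sd=fav(); print(round(dx,2),h,st(),(f-f0).round(2),np.array(bot.read_moment()).round(2))
    if f[0]-f0[0]<-13: break
caps(); print(bot.read_clock(),bot.read_grip_width())
E
```

```text
-22.35 False [-22.76  -0.04  -0.22] [-5.86  1.97 -1.12] [0.36 1.03 0.06]
-22.1 False [-22.51  -0.04  -0.17] [-6.64  1.7  -1.33] [0.36 1.04 0.04]
-21.85 False [-2.236e+01 -1.000e-02 -2.000e-01] [-6.47  1.75 -1.88] [0.32 1.18 0.06]
-21.6 False [-22.21   0.    -0.21] [-8.45  1.64 -1.85] [0.38 1.32 0.08]
-21.35 False [-2.207e+01  2.000e-02 -2.000e-01] [-9.45  1.41 -1.95] [0.34 1.53 0.04]
-21.1 False [-21.95   0.03  -0.27] [-10.87   1.44  -1.33] [0.36 1.71 0.1 ]
-20.85 False [-21.85   0.04  -0.3 ] [-12.23   1.24  -1.27] [0.4  1.88 0.14]
-20.6 False [-21.71   0.06  -0.3 ] [-14.1    1.02  -0.86] [0.38 2.17 0.1 ]
-66 y,yaw,z,pitch [-6.5722e+01 -1.3000e-02  4.5399e+01 -1.0000e-02] rms 0.53 1868 rear x [-38.8 -38.4 -38. ] 645
0 y,yaw,z,pitch [ 4.4400e-01 -5.0000e-03  4.5217e+01 -1.0000e-02] rms 0.47 2301 rear x [-38.7 -38.3 -37.9] 646
66 y,yaw,z,pitch [ 6.6465e+01  1.2000e-02  4.5381e+01 -8.0000e-03] rms 0.53 1933 rear x [-38.5 -38.1 -37.7] 649
23.1 33.84327364167628
```

Flush (rear faces level with the neighbours), axis within 0.3 mm. One more nudge to about 16 N, check it holds steady, then hand in.

```bash
python3 - <<'E'
from caps import *
f0=np.load("f0.npy"); z=np.array([0,0,1.])
bot.servo_line(base-20.35*x-0.2*y+1.05*z,speed=4,until_force=9)
for _ in range(3):
    bot.dwell(.5); f,sd=fav(15); print(st(),(f-f0).round(2),bot.read_grip_force())
caps(); print(bot.read_clock())
if 13.5<-(f-f0)[0]<18.5: print(bot.finish_job())
E
```

```text
[-21.59   0.11  -0.32] [-15.27   1.06   0.02] 79.96863305568695
[-21.59   0.11  -0.35] [-15.53   0.96  -0.49] 79.96818244457245
[-21.6    0.11  -0.32] [-15.92   1.04  -0.39] 79.96873140335083
-66 y,yaw,z,pitch [-6.5663e+01 -2.2000e-02  4.5400e+01 -8.0000e-03] rms 0.52 1862 rear x [-38.8 -38.4 -38. ] 639
0 y,yaw,z,pitch [ 5.0300e-01 -4.0000e-03  4.5173e+01 -8.0000e-03] rms 0.48 2314 rear x [-38.7 -38.3 -37.9] 645
66 y,yaw,z,pitch [ 6.6484e+01  7.0000e-03  4.5373e+01 -7.0000e-03] rms 0.52 1953 rear x [-38.5 -38.1 -37.7] 635
25.65
the job is handed in; nothing more can be done
None
```

The big socket is seated flush in the middle port, still gripped at 80 N and held with a steady push of about 15.6 N; I handed the job in at about 26 s, and the hand-in call gave no verdict.

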